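# Sort the mixed cookies into their packing trays

### The job

Five folded cookies of three kinds lie mixed on the table: put the two plain ones into the white tray, the two chocolate-dipped ones into the brown tray and the pink-iced one into the pink tray, each in a bay of its own. Set each down flat on the floor of its bay, standing upright with its horns up as it stands now. Leave the kitchen timer and the dark folding bar where they are.

Things in the scene. Friction and masses are not known exactly. Their poses are not given: they have to be found in the camera images.
- plain_a: Plain golden folded cookie without icing, loose, 12-21 g: 43 mm long (its y), 23 mm wide at its broad flat base (its x), 34 mm tall. Stands with its two horns up, one at each y end. Origin: centre of its underside; z up. The sides lean in (half as wide above 20 mm): grip low, across its width, fingertips a few mm above what it stands on.
- plain_b: Plain golden folded cookie without icing, loose, 12-21 g: 47 mm long (its y), 23 mm wide at its broad flat base (its x), 30 mm tall. Stands with its two horns up, one at each y end. Origin: centre of its underside; z up. The sides lean in (half as wide above 20 mm): grip low, across its width, fingertips a few mm above what it stands on.
- choc_a: Folded cookie with one half (its +y horn) covered in dark brown chocolate, loose, 12-21 g: 48 mm long (its y), 23 mm wide at its broad flat base (its x), 31 mm tall. Stands with its two horns up, one at each y end. Origin: centre of its underside; z up. The sides lean in (half as wide above 20 mm): grip low, across its width, fingertips a few mm above what it stands on.
- choc_b: Folded cookie with one half (its +y horn) covered in dark brown chocolate, loose, 12-21 g: 42 mm long (its y), 25 mm wide at its broad flat base (its x), 31 mm tall. Stands with its two horns up, one at each y end. Origin: centre of its underside; z up. The sides lean in (half as wide above 20 mm): grip low, across its width, fingertips a few mm above what it stands on.
- pink_a: Folded cookie with one half (its +y horn) covered in pink icing, loose, 12-21 g: 44 mm long (its y), 28 mm wide at its broad flat base (its x), 30 mm tall. Stands with its two horns up, one at each y end. Origin: centre of its underside; z up. The sides lean in (half as wide above 20 mm): grip low, across its width, fingertips a few mm above what it stands on.
- white_tray: White packing tray, fixed, 90 (x) by 145 (y) by 12 mm high; walls and floor 3 mm, so its floor is 3 mm above the table. A divider 10 mm high makes two open bays, each 84 (x) by 68 (y) mm inside, centres at x = 0, y = +-35.5 mm in its frame. Origin: centre of its underside; z up. It is for the two plain cookies, one in each bay.
- brown_tray: Dark brown packing tray, fixed, 90 (x) by 145 (y) by 12 mm high; walls and floor 3 mm, so its floor is 3 mm above the table. A divider 10 mm high makes two open bays, each 84 (x) by 68 (y) mm inside, centres at x = 0, y = +-35.5 mm in its frame. Origin: centre of its underside; z up. It is for the two chocolate cookies, one in each bay.
- pink_tray: Pink packing tray, fixed, 90 (x) by 145 (y) by 12 mm high; walls and floor 3 mm, so its floor is 3 mm above the table. A divider 10 mm high makes two open bays, each 84 (x) by 68 (y) mm inside, centres at x = 0, y = +-35.5 mm in its frame. Origin: centre of its underside; z up. It is for the pink cookie, in either bay; the other bay stays empty.
- twist_timer: Bystander, loose: round white wind-up kitchen timer with a red grip bar on top, 67 mm across, 50 mm high. Origin: centre of its underside. To be left where it stands.
- folding_bar: Bystander, loose: dark metal folding bar, a foot of 55 x 100 mm, 10 mm thick, with an upright web and a round bar on top, 55 mm high. Origin: centre of its underside; y along its 100 mm side. To be left where it stands.

How it is judged:
By the outcome, as a careful person would: the job done as asked, in the order asked, and still so for the second after the job is handed in, with the robot touching nothing.
It also fails if it takes over 106 s, if anything falls off the work surface, if the arm or the gripper's body presses on something with over 40 N, if the wrist force passes 120 N, or if a joint passes its speed limit or range.

### The arm

A 7-joint arm with a two-finger parallel gripper is mounted at the origin on a cart in front of the work surface, level with it; the furniture and walls round the work are solid. World frame = base frame: x ahead of the robot, y to its left, z up, the work surface at z = 0. Lengths are in m, angles in rad, forces in N, time in s.
With the tool pointing down it reaches from about 0.35 to 0.9 m from the base axis. Payload 19.9 kg.
Tool frame: the origin (TCP) lies between the finger pads; the fingertips stand 19 mm ahead of it and the grasp point (between the pads) is the TCP; z points along the fingers, y is the line along which they close (so a half turn about z gives the same grasp; the last joint's range is limited). The gripper opens to 94 mm and grips with 3 to 60 N. Pads are 16 mm wide; open, the fingers measure 119 mm over their backs; the gripper's body (75 mm by 177 mm) begins 78 mm behind the grasp point.
Start: joints at [-1.254, 0.417, -0.01, 1.614, 0.005, 1.111, -0.053], TCP at [0.219, 0.585, 0.224] pointing down, gripper open.
Joint ranges: [-2.81, 2.81], [-0.39, 2.02], [-1.27, 1.25], [0.06, 2.57], [-1.19, 4.33], [0.19, 2], [-2.82, 2.82]. Speed limits (rad/s): [1.89, 1.89, 2.39, 2.39, 3.01, 3.01, 3.01].

### API

Orientations are given as a 3x3 rotation matrix whose columns are the frame's x, y, z axes.
In Python, from rig import robot gives the robot as it stands. Calls block until the motion is done:
- robot.move_ptp(position, orientation): joint-space move of the TCP to a pose.
- robot.move_linear(position, velocity=0.15, frame=None, threshold=None): straight line of the TCP; frame=None keeps the orientation; velocity is the mean speed in m/s. With threshold (N) it stops when the force on the tool has changed by that much, and returns True; else False.
- robot.goto_joints(angles): joint-space move.
- robot.gripper_to(opening): finger opening in m; the grip force is fixed at half the most; returns when the fingers have stopped.
- robot.pause(seconds).
- robot.ik(position, orientation): joint angles nearest the present ones, or None.
- robot.get_state(): the state.
- robot.grab_frame(name): name is "side" or "top" or "wrist"; returns the picture (384x512x3 uint8, red, green, blue); there is no depth.
- robot.camera_info(name): a dict with "fx", "fy", "cx", "cy" (pixels), "rvec" (rotation vector, rad) and "tvec" (3), from world to camera coordinates, as OpenCV has them. Camera axes: x right, y down, z forward; pixel columns grow to the right and rows downward; lengths in m; the calibration is good to about 2 mm. A picture is of the moment at which its call begins: read the wrist's pose just before it. camera_info takes no time and is no camera call; for the wrist camera it gives the pose at the moment of the call.
A pose or a line that the arm cannot do raises robot.PlanningError and nothing moves.
- robot.sign_off(): hands the job in; it is judged then, once.
The state is a dict: "time": time; "qpos": joint angles; "joint_vel": joint speeds; "effort": joint torques, N m; "ee_pos": TCP position; "tool_rot": TCP orientation; "force": force on the tool from outside, world axes, zero at the start; "moment": the same for the moment, N m; "opening": finger opening in m; "grasp_force": force on a finger pad.
Only numpy, scipy, OpenCV 4.12 (cv2) and the standard library are available. Lean on these libraries where they do the work, as an engineer would, in place of code of your own. Each camera call takes 0.05 s, during which the arm holds its last target. There are 200 camera calls.

## Working session

There is one attempt and no reset: what is moved stays moved. The work goes in short steps, each a Python script; the robot and the scene stay as the last script left them, time stands still between calls to the robot, and variables do not carry over. Pictures are saved under pics/ and viewed, at most 14 in all, crops included, and the job is handed in when it is done.

```bash
mkdir -p pics
python3 - <<'E'
from rig import robot
import cv2
for n in("top","side"):
    im=robot.grab_frame(n); cv2.imwrite(f"pics/{n}0.png",cv2.resize(im[:,:,::-1],(768,576),interpolation=cv2.INTER_CUBIC)); cv2.imwrite(f"pics/{n}0raw.png",im[:,:,::-1])
    print(robot.camera_info(n))
print(robot.get_state()["time"])
E
```

```text
{'fx': 421.94424898252953, 'fy': 421.94424898252953, 'cx': 245.2520892285104, 'cy': 192.7311422151298, 'rvec': array([ 2.14265822, -2.13811727,  0.19429153]), 'tvec': array([-0.05525025,  0.58425633,  1.04362267])}
{'fx': 444.4011335133616, 'fy': 444.4011335133616, 'cx': 255.51751038356758, 'cy': 190.1097072793446, 'rvec': array([ 2.16298089,  0.01401021, -0.0153084 ]), 'tvec': array([-0.60744514, -0.02325348,  1.60249344])}
0.1
```

View pics/top0.png

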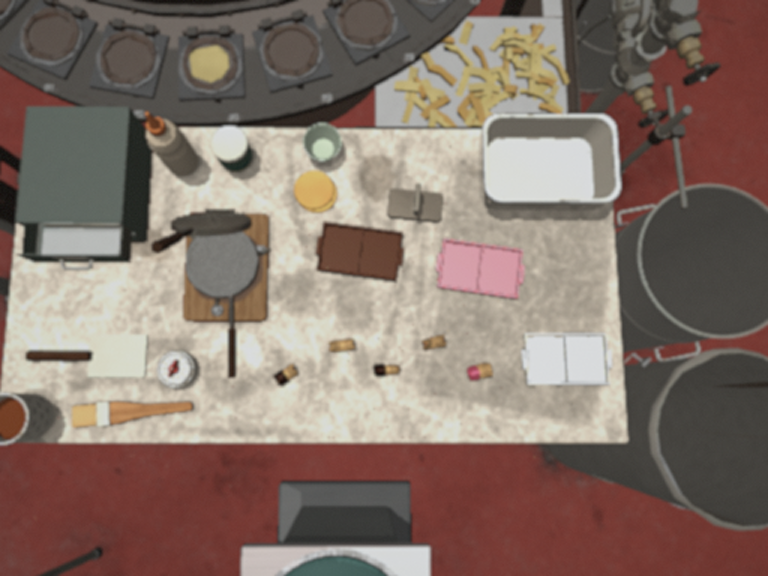

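View pics/side0.png

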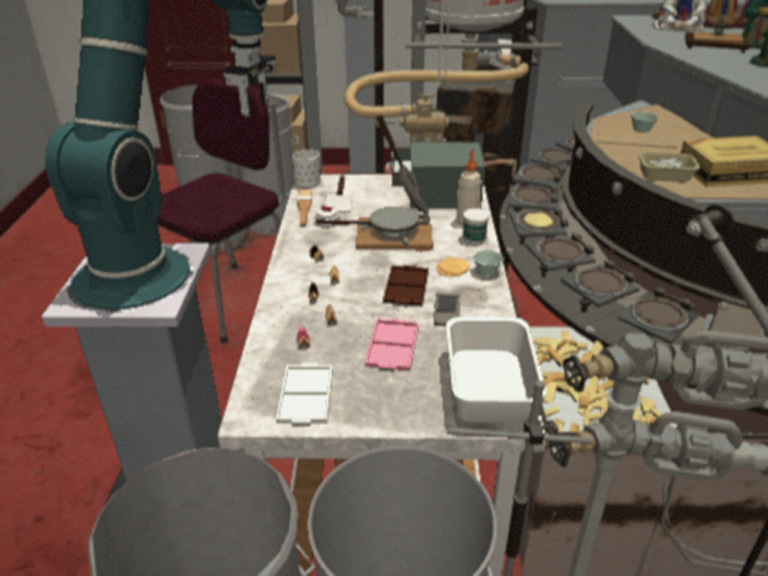

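The top view (768-wide pixels) shows chocolate cookies at (287,375) and (387,369), plain at (343,345) and (434,342), and pink at (480,371). The trays are brown (361,252), pink (481,269) and white (566,359). The timer is at (176,370) and the bar at (415,205). I'll project these and take closer wrist views.

```bash
cat > h.py <<'E'
from rig import robot
import cv2, numpy as np
def ray(ci,u,v,z):
    R=cv2.Rodrigues(np.array(ci["rvec"],float))[0]; t=np.array(ci["tvec"],float)
    d=R.T@np.array([(u-ci["cx"])/ci["fx"],(v-ci["cy"])/ci["fy"],1]); c=-R.T@t
    return (c+d*(z-c[2])/d[2])[:2]
def proj(ci,P):
    K=np.array([[ci["fx"],0,ci["cx"]],[0,ci["fy"],ci["cy"]],[0,0,1.]])
    return cv2.projectPoints(np.array(P,float).reshape(-1,3),np.array(ci["rvec"],float),np.array(ci["tvec"],float),K,None)[0][:,0]
def down(a):  # tool pointing down, tool y (closing line) at world angle a
    y=np.array([np.cos(a),np.sin(a),0]); z=np.array([0,0,-1.]); return np.column_stack([np.cross(y,z),y,z])
E
python3 - <<'E'
from h import *
ci=robot.camera_info("top")
for n,u,v,z in [("choc1",287,375,.015),("plain1",343,345,.015),("choc2",387,369,.015),("plain2",434,342,.015),("pink",480,371,.015),("brownT",361,252,.01),("pinkT",481,269,.01),("whiteT",566,359,.01),("timer",176,370,.03),("bar",415,205,.02)]:
    print(n,ray(ci,u/1.5,v/1.5,z).round(3))
s=robot.get_state();print(s["tool_rot"].round(2)); w=robot.camera_info("wrist");print({k:np.round(v,3) for k,v in w.items()})
R=cv2.Rodrigues(w["rvec"])[0];print("cam",(-R.T@w["tvec"]).round(3),"fwd",R[2].round(2),"right",R[0].round(2))
for y in(.1,-.05):
  for z in(.25,.3):
    for a in(0,np.pi/2,-np.pi/2): 
      q=robot.ik([.5,y,z],down(a)); print(y,z,a,None if q is None else np.round(q,2))
E
```

```text
choc1 [0.438 0.086]
plain1 [ 0.491 -0.011]
choc2 [ 0.449 -0.088]
plain2 [ 0.496 -0.171]
pink [ 0.446 -0.251]
brownT [ 0.659 -0.042]
pinkT [ 0.628 -0.259]
whiteT [ 0.467 -0.404]
timer [0.446 0.274]
bar [ 0.745 -0.14 ]
[[-0.94  0.35 -0.  ]
 [ 0.35  0.94 -0.  ]
 [-0.   -0.   -1.  ]]
{'fx': np.float64(273.305), 'fy': np.float64(273.305), 'cx': np.float64(256.931), 'cy': np.float64(191.758), 'rvec': array([-2.413, -1.674, -0.198]), 'tvec': array([-0.625, -0.025,  0.391])}
cam [0.155 0.61  0.384] fwd [ 0.22 -0.09 -0.97] right [ 0.35  0.94 -0.  ]
0.1 0.25 0 [-0.73  0.2   0.55  1.88 -0.12  1.09 -0.14]
0.1 0.25 1.5707963267948966 [-0.57  0.19  0.35  1.88 -0.07  1.09  1.38]
0.1 0.25 -1.5707963267948966 [-0.87  0.22  0.71  1.89 -0.16  1.09 -1.67]
0.1 0.3 0 [-0.75  0.15  0.55  1.82 -0.09  1.2  -0.17]
0.1 0.3 1.5707963267948966 [-0.58  0.14  0.36  1.81 -0.05  1.2   1.37]
0.1 0.3 -1.5707963267948966 [-0.87  0.16  0.7   1.82 -0.11  1.2  -1.71]
-0.05 0.25 0 [-0.61  0.21  0.75  1.9  -0.16  1.09  0.2 ]
-0.05 0.25 1.5707963267948966 [-0.54  0.2   0.66  1.9  -0.14  1.09  1.75]
-0.05 0.25 -1.5707963267948966 [-0.76  0.25  0.93  1.91 -0.22  1.1  -1.31]
-0.05 0.3 0 [-0.64  0.15  0.76  1.84 -0.11  1.2   0.16]
-0.05 0.3 1.5707963267948966 [-0.58  0.15  0.69  1.84 -0.1   1.2   1.71]
-0.05 0.3 -1.5707963267948966 [-0.78  0.18  0.93  1.84 -0.15  1.2  -1.37]
```

Run:
```python
from h import *
robot.goto_joints([-0.05,.25,0,1.88,0,1.05,1.4])
import json
for i,y in enumerate((.02,-.17)):
    robot.move_ptp([.52,y,.16],down(np.pi/2))
    robot.pause(.2)
    ci=robot.camera_info("wrist"); im=robot.grab_frame("wrist")
    cv2.imwrite(f"pics/w{i}raw.png",im[:,:,::-1]); cv2.imwrite(f"pics/w{i}.png",cv2.resize(im[:,:,::-1],(800,600),interpolation=cv2.INTER_CUBIC))
    json.dump({k:np.asarray(v).tolist() for k,v in ci.items()},open(f"pics/w{i}.json","w"))
    s=robot.get_state(); print(s["time"],s["qpos"].round(2),s["ee_pos"].round(4),s["opening"])
```

```text
3.0417 [-0.07  0.31 -0.03  1.93  0.01  0.9   1.46] [0.5206 0.0196 0.1611] 0.09398355126497376
4.075 [ 0.21  0.35  0.06  1.87 -0.02  0.92  1.85] [ 0.5202 -0.169   0.1601] 0.09381592607558135
```

View pics/w0.png

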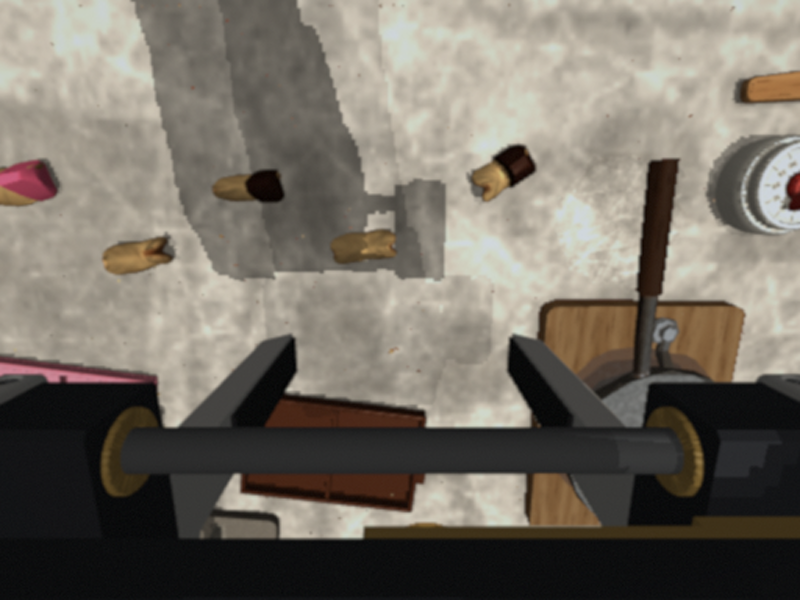

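View pics/w1.png

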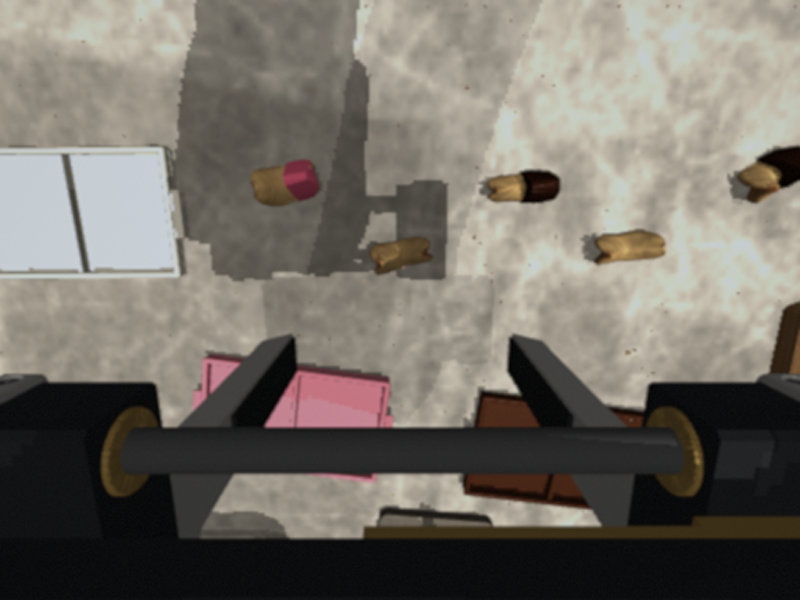

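Wrist views (800-wide pixels) show all five cookies clearly. In w0, choc is at (503,172) and (248,186), and plain at (365,246) and (138,254). In w1, pink is at (286,183), with the white tray at left and the pink and brown trays below. I'll fit poses to the silhouettes.

```bash
cat > fit.py <<'E'
from h import *
import json
from scipy.optimize import minimize
objs=dict(choc1=(.438,.086,.045,.024,.031),plain1=(.491,-.011,.045,.023,.032),choc2=(.449,-.088,.045,.024,.031),plain2=(.496,-.171,.045,.023,.032),pink=(.446,-.251,.044,.028,.030))
views=[(json.load(open(f"pics/w{i}.json")),cv2.imread(f"pics/w{i}raw.png")) for i in(0,1)]
def model(p,L,W,h):
    a=p[2]; u=np.array([np.cos(a),np.sin(a)]); n=np.array([-u[1],u[0]]); P=[]
    for z,l,w in((0,.85*L,W),(.008,.95*L,W),(.02,L,W*.6),(h,.9*L,W*.4)):
        for i in(-.5,.5):
            for j in(-.5,.5): P.append([*(np.array(p[:2])+i*l*u+j*w*n),z])
    return P
S=4
def poly(ci,p,d): return cv2.convexHull((proj(ci,model(p,*d))*S).astype(np.float32))
if __name__=="__main__":
    res={}; vis=[cv2.resize(v[1],None,fx=S,fy=S,interpolation=cv2.INTER_CUBIC) for v in views]
    for n,(x,y,L,W,h) in objs.items():
        hulls=[]
        for k,(ci,im) in enumerate(views):
            c=proj(ci,[x,y,.012])[0]
            if not(22<c[0]<490): continue
            m=np.full(im.shape[:2],cv2.GC_BGD,np.uint8)
            cv2.circle(m,tuple(int(t) for t in c),36,cv2.GC_PR_BGD,-1)
            hsv=cv2.cvtColor(im,cv2.COLOR_BGR2HSV).astype(int); sat=(hsv[...,1]>85)|(hsv[...,2]<50)
            m[sat&(m==cv2.GC_PR_BGD)]=cv2.GC_PR_FGD
            cv2.grabCut(im,m,None,np.zeros((1,65)),np.zeros((1,65)),4,cv2.GC_INIT_WITH_MASK)
            f=((m==1)|(m==3)).astype(np.uint8)
            nl,lab,st,ce=cv2.connectedComponentsWithStats(f); j=1+np.argmax(st[1:,4])
            cs=cv2.findContours(cv2.resize((lab==j).astype(np.float32),None,fx=S,fy=S).__gt__(.5).astype(np.uint8),0,2)[0]
            H=cv2.convexHull(max(cs,key=cv2.contourArea)).astype(np.float32); hulls.append((k,ci,H))
            cv2.polylines(vis[k],[H.astype(int)],1,(255,0,0),1)
        def cost(p):
            c=0
            for k,ci,H in hulls:
                q=poly(ci,p,(L,W,h)); i=cv2.intersectConvexConvex(H,q)[0]; c+=1-i/(cv2.contourArea(H)+cv2.contourArea(q)-i)
            return c/len(hulls)
        best=min((minimize(cost,[x,y,a],method="Nelder-Mead",options=dict(initial_simplex=[[x,y,a],[x+.01,y,a],[x,y+.01,a],[x,y,a+.3]],maxiter=200)) for a in np.arange(0,3.1,.52)),key=lambda r:r.fun)
        res[n]=best.x.tolist(); print(n,best.x.round(4),"cost",round(best.fun,3),len(hulls))
        for k,ci,H in hulls: cv2.polylines(vis[k],[poly(ci,best.x,(L,W,h)).astype(int)],1,(0,255,0),1)
    cv2.imwrite("pics/fit.png",np.vstack([cv2.resize(v[280:840],(800,219*1),interpolation=cv2.INTER_AREA) for v in vis]))
    # trays in the top view
    ci=robot.camera_info("top"); im=cv2.imread("pics/top0raw.png"); hsv=cv2.cvtColor(im,cv2.COLOR_BGR2HSV).astype(int)
    Hh,Ss,V=hsv[...,0],hsv[...,1],hsv[...,2]
    for n,c in dict(brown=(361,252),pink=(481,269),white=(566,359)).items():
        cx,cy=int(c[0]/1.5),int(c[1]/1.5)
        m=dict(brown=(V<110)&(Ss>80),pink=(Ss>60)&(V>120)&((Hh>160)|(Hh<6)),white=(im[...,0]>=im[...,2]-4)&(V>150))[n].astype(np.uint8)
        k=np.zeros_like(m); k[cy-30:cy+30,cx-42:cx+42]=1; m=cv2.morphologyEx(m&k,cv2.MORPH_CLOSE,np.ones((5,5)));m=cv2.morphologyEx(m,cv2.MORPH_OPEN,np.ones((17,17)))
        pts=np.argwhere(m)[:,::-1]; w=np.array([ray(ci,u,v,.008) for u,v in pts],np.float32)*1000
        (c0,sz,an)=cv2.minAreaRect(w); b=cv2.boxPoints((c0,sz,an)); e=max((b[1]-b[0],b[2]-b[1]),key=np.linalg.norm); a=np.arctan2(e[1],e[0])%np.pi
        res[n+"T"]=[c0[0]/1e3,c0[1]/1e3,a]; print(n,np.round(c0,1),np.round(sz,1),"long axis",round(a,3))
    json.dump(res,open("res.json","w"))
E
python3 fit.py
```

```text
choc1 [0.439  0.0887 2.1307] cost 0.096 1
plain1 [ 0.4889 -0.0067  1.6558] cost 0.131 2
choc2 [ 0.4477 -0.0859  1.7113] cost 0.216 2
plain2 [ 0.4939 -0.1693  1.7855] cost 0.144 2
pink [ 0.4433 -0.2478  1.7682] cost 0.071 1
brown [661.5 -38.8] [148.8  86.6] long axis 1.448
pink [ 630.5 -257. ] [149.4  91.1] long axis 1.482
white [ 469.7 -404.5] [ 87.2 140.4] long axis 1.572Traceback (most recent call last):
  File "fit.py", line 50, in <module>
    json.dump(res,open("res.json","w"))
    ~~~~~~~~~^^^^^^^^^^^^^^^^^^^^^^^^^^
    for chunk in iterable:
                 ^^^^^^^^
    yield from _iterencode_dict(o, _current_indent_level)
    yield from chunks
    yield from chunks
    o = _default(o)
    raise TypeError(f'Object of type {o.__class__.__name__} '
                    f'is not JSON serializable')
TypeError: Object of type float32 is not JSON serializable
```

View pics/fit.png

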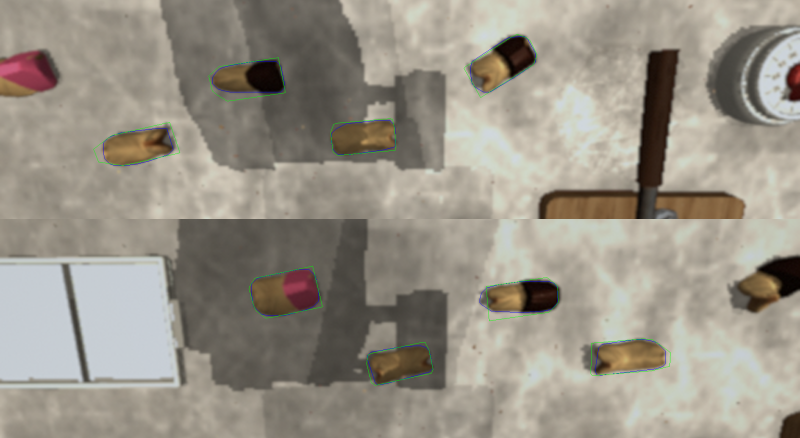

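The fits overlay well. choc2's yaw is off, so I'll set it to about 1.65 from its end points. First pick: plain2 into the white tray.

```bash
cat > pp.py <<'E'
from h import *
import json
T=dict(brown=(.6615,-.0388,1.448),pink=(.6305,-.257,1.482),white=(.4697,-.4045,1.572))
C=dict(choc1=(.439,.0887,2.13),plain1=(.4889,-.0067,1.656),choc2=(.4477,-.0859,1.65),plain2=(.4939,-.1693,1.786),pink=(.4433,-.2478,1.768))
wrap=lambda a:(a+np.pi/2)%np.pi-np.pi/2
def pick_place(n,t,side):
    x,y,a=C[n]; R=down(wrap(a-np.pi/2))
    robot.move_ptp([x,y,.09],R); robot.gripper_to(.05)
    robot.move_linear([x,y,.0235],.12); robot.pause(.15)
    z0=robot.get_state()["ee_pos"][2]; robot.gripper_to(0.0); robot.pause(.15)
    s=robot.get_state(); g=s["opening"]; print(n,"z",round(z0,4),"grip",round(g,4),round(float(s["grasp_force"]),1))
    robot.move_linear([x,y,.09],.15)
    print(" lifted opening",round(robot.get_state()["opening"],4))
    tx,ty,ta=T[t]; p=np.array([tx,ty])+side*.0355*np.array([np.cos(ta),np.sin(ta)])
    robot.move_ptp([*p,.09],down(wrap(ta-np.pi/2)))
    robot.move_linear([*p,.04],.12); robot.move_linear([*p,.0272],.04); robot.pause(.2)
    s=robot.get_state(); print(" place",s["ee_pos"].round(4),s["force"].round(1),round(s["opening"],4))
    robot.gripper_to(g+.016); robot.pause(.1); robot.move_linear([*p,.09],.12)
    print(" t",robot.get_state()["time"])
def look(f,name="wrist"):
    robot.pause(.1); ci=robot.camera_info(name); im=robot.grab_frame(name)[:,:,::-1]
    json.dump({k:np.asarray(v).tolist() for k,v in ci.items()},open(f"pics/{f}.json","w"))
    cv2.imwrite(f"pics/{f}.png",cv2.resize(im,(800,600),interpolation=cv2.INTER_CUBIC))
E
python3 - <<'E'
from pp import *
ci=json.load(open("pics/w1.json"))
print([ray(ci,u/1.5625,v/1.5625,.012).round(4) for u,v in((167,148),(181,275),(66,155),(85,270))])
for u,v in((205,357),(390,378),(375,478)): print("pink",ray(ci,u/1.5625,v/1.5625,.012).round(4))
pick_place("plain2","white",-1); look("a1")
E
```

```text
[array([ 0.4205, -0.329 ]), array([ 0.5088, -0.33  ]), array([ 0.4252, -0.3991]), array([ 0.5053, -0.3999])]
pink [ 0.5729 -0.3193]
pink [ 0.59   -0.1769]
pink [ 0.6793 -0.1898]
plain2 z 0.0243 grip 0.0212 29.7
 lifted opening 0.0209
 place [ 0.4697 -0.44    0.0272] [ 0.3 -0.5  0.4] 0.021
 t 11.7667
```

View pics/a1.png

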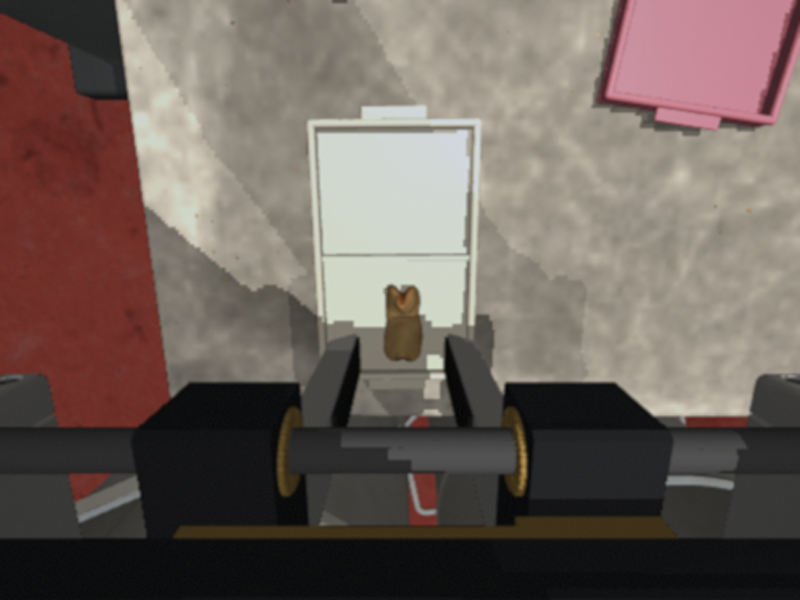

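plain2 stands upright in the far white bay at pixel (402,322). Next plain1, then the chocolates.

Run:
```python
from pp import *
T["white"]=(.4675,-.4025,1.572)
pick_place("plain1","white",1); look("a2")
pick_place("choc2","brown",-1); look("a3")
a=cv2.imread("pics/a2.png");b=cv2.imread("pics/a3.png")
cv2.imwrite("pics/a23.png",np.hstack([cv2.resize(i,(400,300),interpolation=cv2.INTER_AREA) for i in(a,b)]))
```

```text
plain1 z 0.0242 grip 0.021 29.8
 lifted opening 0.0208
 place [ 0.4674 -0.367   0.0272] [0.2 0.5 0.1] 0.021
 t 19.95
choc2 z 0.0242 grip 0.0194 29.4
 lifted opening 0.0192
 place [ 0.6571 -0.074   0.0272] [ 0.2 -0.9 -0.4] 0.0192
 t 27.1667
```

View pics/a23.png

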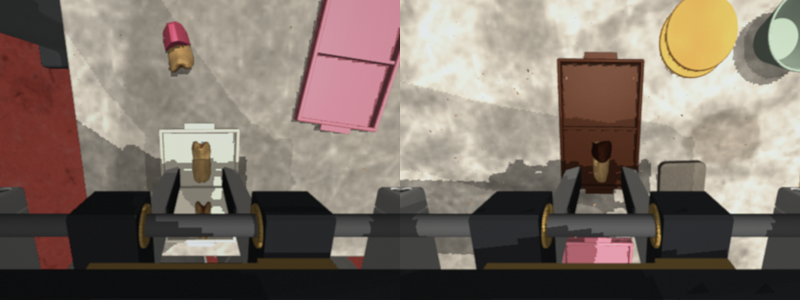

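Both white bays are filled with upright cookies, at left-half pixels (201,162) and (201,220). choc2 stands in the near brown bay at (601,160). Next: choc1 and pink.

Run:
```python
from pp import *
T["pink"]=(.628,-.256,1.46)
pick_place("choc1","brown",1); look("a4")
pick_place("pink","pink",1); look("a5")
robot.move_ptp([.50,-.1,.3],down(np.pi/2)); look("a6"); look("t6","top")
a=cv2.imread("pics/a4.png");b=cv2.imread("pics/a5.png")
cv2.imwrite("pics/a45.png",np.hstack([cv2.resize(i,(400,300),interpolation=cv2.INTER_AREA) for i in(a,b)]))
```

```text
choc1 z 0.0242 grip 0.0235 29.9
 lifted opening 0.0233
 place [ 0.6658 -0.0036  0.0272] [-0.2  0.7  0.4] 0.0232
 t 34.4333
pink z 0.0242 grip 0.0251 29.5
 lifted opening 0.0247
 place [ 0.6319 -0.2207  0.0272] [-0.1 -0.1  0.1] 0.025
 t 41.625
```

View pics/a45.png

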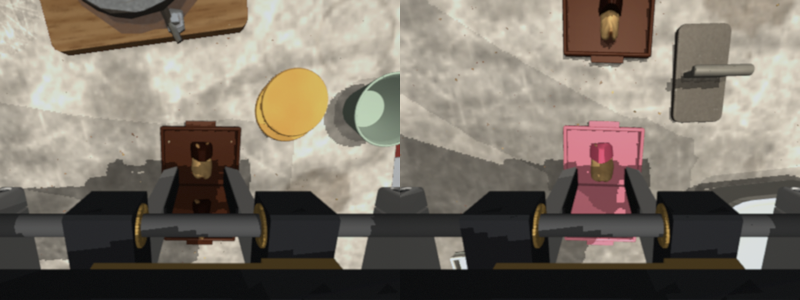

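View pics/a6.png

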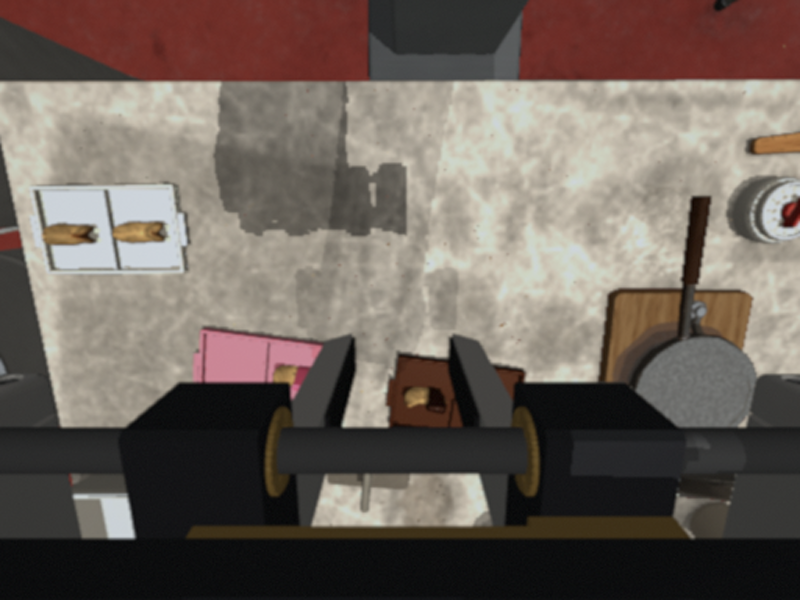

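All five cookies stand upright in their own bays: white (70,233) and (140,231), pink (290,375), brown (425,398) plus the second brown one seen in a4. The timer and bar have not moved.

```bash
python3 -c "
from rig import robot
print(robot.sign_off())"
```

```text
the job is handed in; nothing more can be done
None
```

The job is handed in: all five cookies are upright in separate bays of their matching trays, and the timer and folding bar weren't touched; the last placement ended at about 42 s of the 106 s allowed.

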